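# Open the wide filter housing

## Robot

A 7-joint arm with a two-finger parallel gripper is mounted at the origin on the work surface. World frame = base frame: x ahead of the robot, y to its left, z up, the work surface at z = 0. Lengths are in m, angles in rad, forces in N, time in s.
With the tool pointing down it reaches from about 0.4 to 0.85 m from the base axis. Payload 10.4 kg.
Tool frame: the origin (TCP) lies midway between the tips of the shut fingers; the grasp point (between the pads) lies 19 mm behind it; z points along the fingers, x is the direction in which the jaws open and shut, and the axes are right-handed (so a half turn about z gives the same grasp; the last joint's range is limited). The gripper opens to 85 mm and grips with 20 to 120 N. Pads are 22 mm wide; open, the fingers measure 114 mm over their backs; the gripper's body (76 mm by 85 mm) begins 54 mm behind the grasp point. The pads swing forward as they close: fully open they stand 13 mm farther back than shut.
Start: joints at [-1.271, 0.332, -0.065, 1.46, 0.022, 1.35, -0.088], TCP at [0.198, 0.593, 0.231] pointing down, gripper open.
Joint ranges: [-2.6, 2.6], [-0.5, 2.12], [-1.47, 1.34], [0.16, 2.42], [-1.27, 4.41], [0.06, 2.06], [-2.6, 2.6]. Speed limits (rad/s): [2.22, 2.22, 2.79, 2.79, 3.14, 3.14, 3.14].

## Interface

Orientations are given as a unit quaternion [x, y, z, w].
In Python, from workcell import telemetry, eyes, order gives the robot as it stands.
- The arm moves only by the tool servo_tool, never from a script. Its argument "deltas" is a list of rows, each a list of 3 entries, a list of its own where there are three numbers: the shift along the tool's x, y, z in cm, then the turn about the tool's z in rad, then the finger opening in cm, from 0 to 8.54. A call has 1 to 12 rows; each row shifts and turns the pose as measured when the row begins, along the tool's axes as they then stand; what a row does not reach is not made up. A row lasts 1/12 s, in which the tool goes at most 41.7 mm and 7.16 degrees, less where a joint would pass 70% of its speed; a pose out of reach is approached as far as the arm can. A call is refused whole if a number of a shift passes 4.17 or a number of a turn 0.125, either way. A call with a gripper value outside its range is refused whole. The fingers move at their own pace and stop on an object; "force" is the grip in N (left out, the last holds). Time passes only in rows, so rows that do not move let the fingers close. It gives the time, the measured TCP pose, the force and the opening at its end, in the units of the state.
- telemetry.get_obs(): the state, without advancing time (a new reading comes with each control period).
- eyes.camera(name): name is "side" or "top"; returns (picture, depth): 384x512x3 uint8, blue, green, red; 384x512 float32, m along the optical axis (not along the pixel's ray), 0 where there is no reading.
- eyes.calibration(name): a dict with "fx", "fy", "cx", "cy" (pixels), "rvec" (rotation vector, rad) and "tvec" (3), from world to camera coordinates, as OpenCV has them. Camera axes: x right, y down, z forward; pixel columns grow to the right and rows downward; lengths in m; the calibration is good to about 2 mm. A picture is of the moment at which its call begins. calibration takes no time and is no camera call.
- order.hand_in(): hands the job in, once; it reports no verdict.
The state is a dict: "clock": time; "joint_pos": joint angles; "joint_velocities": joint speeds; "tau": joint torques, N m; "position": TCP position; "ee_rot": TCP orientation; "ft_force": force on the tool from outside, world axes, zero at the start; "torque": the same for the moment, N m; "grip_width": opening from 0.0 (shut) to 1.0 (fully open).
Only numpy, scipy, OpenCV 4.12 (cv2) and the standard library are available. Lean on these libraries where they do the work, as an engineer would, in place of code of your own. Each camera call takes 0.05 s, during which the arm holds its last target. There are 200 camera calls.

## Task

Two filter housings with bayonet lids are bolted to the lab bench, one wide and one narrow. Open the wide one so that its cartridge can be changed: turn its lid by the bar grip anticlockwise (seen from above) until the lugs reach the slots, lift the lid free, and set it down flat in the steel tray, bar up, without dropping it. Leave the narrow housing's lid as it is.

Things in the scene. Friction and masses are not known exactly. Their poses are not given: they have to be found in the camera images.
- wide_lid: Aluminium disc, diameter 100, 14 thick (mm), 0.2-0.4 kg, black upright bar grip on top: 80 long, 14 wide, its top 54 above the disc's underside. Two lugs in line with the bar, 124 over both, 18 wide, 6 thick, at the disc's foot. Origin: centre of the underside; x along bar and lugs (either way round), z up. Starts locked, 45-70 degrees clockwise (from above) of the open position; turns easily.
- wide_housing: Fixed grey pot, foot diameter 156, collar diameter 142, top 114 high (mm). Origin: centre of the underside, z up. Lid's underside sits 100 above it, on its axis. Two gaps (slots) in its white lip, on its +x and -x: the lid lifts out with its x in line with the housing's x (either way round) within 14 degrees; its lugs meet a stop 15 degrees beyond, turning anticlockwise. Clockwise is blocked.
- tray: Fixed square steel tray, empty, 200 x 200 mm outside, 16 mm high, walls and floor 4 mm thick. Origin: centre of the underside; x and y along its sides, z up.
- narrow_lid_bar_end (a point): Point on top of the bar grip of the narrow housing's lid, 22 mm from the lid's centre towards one end of the bar. That housing is like the wide one and as tall, but 118 mm over the foot, 104 mm over the collar, lid disc 62 mm across. Fixed; its lid is loose and must stay as it is.

How it is judged:
On the way, in this order (a step that is already met when the one before it is completed fails the run):
1. the wide lid, still seated, is turned so that its lugs are at the slots (within 18 degrees) (angle between the x axis of wide_lid and the x axis of wide_housing, either way round below 0.315 rad and z of wide_lid in the frame of wide_housing below 0.107 m and horizontal distance between wide_lid and wide_housing below 0.015 m), for 0.1 s.
2. the wide lid is lifted free of its housing, at least 25 mm above its seat (z of wide_lid in the frame of wide_housing above 0.125 m), for 0.1 s.
At the end, for the whole second after the job is handed in: The wide lid lies released and at rest flat on the floor of the tray, bar up (within 4 mm of the floor, tilt under 4.5 degrees, wholly inside the tray's walls: its centre within 60 mm of the tray's centre along each side), and the narrow housing's lid is where it was (bar end within 15 mm) (x of wide_lid in the frame of tray between -0.06 and 0.06 m and y of wide_lid in the frame of tray between -0.06 and 0.06 m and z of wide_lid in the frame of tray below 0.008 m and angle between wide_lid's own z axis and vertical below 0.08 rad and linear speed of wide_lid below 0.02 m/s and distance of narrow_lid_bar_end from where it was at the start of the episode below 0.015 m); the robot touches nothing.
It fails at once if the narrow housing's lid is turned or moved (its bar end by 15 mm or more) (distance of narrow_lid_bar_end from where it was at the start of the episode above 0.015 m).
It fails at once if the wide lid is dropped: let go and falling faster than 0.6 m/s (a fall of about 18 mm) (contact force between the fingers and wide_lid below 0.05 N and linear speed of wide_lid above 0.6 m/s).
It also fails if it takes over 48 s, if anything falls off the work surface, if the arm or the gripper's body presses on something with over 40 N, if the wrist force passes 120 N, or if a joint passes its speed limit or range.

## Working session

There is one attempt and no reset: what is moved stays moved. The work goes in short steps, Python scripts to look and compute and a tool call to move; the robot and the scene stay as the last step left them, time stands still between calls to the robot, and variables do not carry over. Pictures are saved under pics/ and viewed, about 8 in all and at most 12, crops included, and the job is handed in when it is done.

Besides the shell and the picture viewer there is one more tool, called after ">>>" by a JSON object that holds its "name" and its "arguments". servo_tool: Moves the arm, as the interface text tells. Its arguments: {"type":"object","properties":{"deltas":{"type":"array"},"force":{"type":"number"}},"required":["deltas"]}

```bash
mkdir -p pics; cat > h.py <<'E'
import numpy as np, cv2
from workcell import telemetry, eyes, order
def cal(n):
    c=eyes.calibration(n); K=np.array([[c['fx'],0,c['cx']],[0,c['fy'],c['cy']],[0,0,1.]])
    return K,cv2.Rodrigues(np.array(c['rvec'],float))[0],np.array(c['tvec'],float).reshape(3)
def plane(n,uv,z):
    K,R,t=cal(n); uv=np.atleast_2d(uv).astype(float)
    d=(np.c_[uv,np.ones(len(uv))]@np.linalg.inv(K).T)@R; o=-R.T@t
    return o+d*((z-o[2])/d[:,2])[:,None]
def cloud(n,D):
    K,R,t=cal(n); v,u=np.mgrid[:384,:512]
    p=np.stack([(u-K[0,2])/K[0,0]*D,(v-K[1,2])/K[1,1]*D,D],-1)
    return (p-t)@R
E
python3 - <<'E'
from h import *
for n in('top','side'):
    I,D=eyes.camera(n); cv2.imwrite(f'pics/{n}0.png',I); np.savez(f'{n}0.npz',I=I,D=D)
    K,R,t=cal(n); print(n,K[0,0],-R.T@t)
s=telemetry.get_obs(); print(s)
a=cv2.imread('pics/top0.png');b=cv2.imread('pics/side0.png')
E
```

```text
top 349.8915297713675 [0.42253778 0.00322034 1.02700672]
side 408.39007677596214 [ 0.264598   -0.57771842  0.69765851]
{'clock': 0.1, 'joint_pos': array([-1.27057462,  0.33279215, -0.06470569,  1.4608705 ,  0.02164011,
        1.34991605, -0.08851153]), 'joint_velocities': array([-0.00183242, -0.00048158,  0.00060067, -0.00125713, -0.00201533,
       -0.00158331, -0.00051541]), 'tau': array([ 2.02559168e-03, -6.26738548e+01,  4.93775611e-02, -3.92427886e+01,
        1.62091322e-02,  6.85743667e-03,  4.43399779e-05]), 'position': array([0.19818071, 0.59238218, 0.23059956]), 'ee_rot': array([ 8.11548585e-01,  5.84284587e-01, -4.93379242e-04,  4.15037593e-04]), 'ft_force': array([ 0.67287127, -0.2248453 ,  0.2518012 ]), 'torque': array([ 0.00413615, -0.0120097 ,  0.02622694]), 'grip_width': 1.0047767469188247}
```

View pics/top0.png

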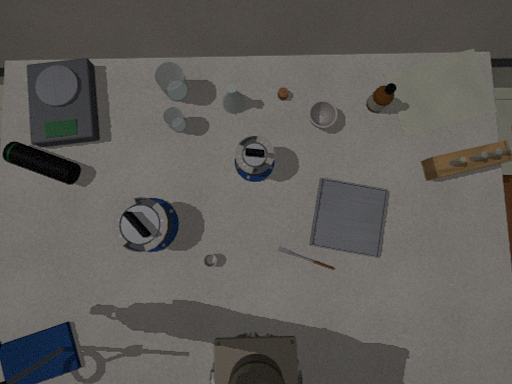

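View pics/side0.png

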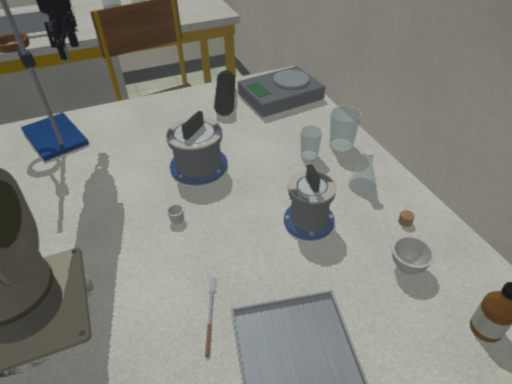

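The top view shows the wide housing near (140,225), the narrow one near (255,157) and the tray near (350,217). The robot base is at the bottom, around (257,370). I'll zoom in on the wide housing and measure.

```bash
python3 - <<'E'
from h import *
z=np.load('top0.npz');I,D=z['I'],z['D']; P=cloud('top',D)
g=I.max(2)
def bar(u0,u1,v0,v1,h=.154):
    m=np.zeros_like(g);m[v0:v1,u0:u1]=((g<45)&(P[...,2]>.142)&(P[...,2]<.17))[v0:v1,u0:u1]*255
    c=max(cv2.findContours(m,0,1)[0],key=cv2.contourArea)
    w=plane('top',c[:,0],h)[:,:2]
    r=cv2.minAreaRect((w*1000).astype(np.float32));b=cv2.boxPoints(r)
    e=max(b[1]-b[0],b[2]-b[1],key=np.linalg.norm); print('bar',r,'ang deg',np.degrees(np.arctan2(e[1],e[0]))%180)
bar(105,190,190,260); bar(230,285,130,190)
# lip
def lip(u0,u1,v0,v1,k):
    m=np.zeros_like(g);m[v0:v1,u0:u1]=((P[...,2]>.105)&(P[...,2]<.122))[v0:v1,u0:u1]*255
    c=np.vstack([q for q in cv2.findContours(m,0,1)[0] if len(q)>5]);w=plane('top',c[:,0],.114)[:,:2]*1000
    print(k,cv2.minEnclosingCircle(w.astype(np.float32)))
lip(105,190,190,260,'wide');lip(230,285,130,190,'nar')
m=((P[...,2]>.012)&(P[...,2]<.022)).astype(np.uint8)*255;m[:, :305]=0;m[:,395:]=0;m[:172]=0;m[262:]=0
w=plane('top',cv2.findNonZero(m)[:,0],.016)[:,:2]*1000;print('tray',cv2.minAreaRect(w.astype(np.float32)))
A=cv2.resize(I[185:265,100:190],None,fx=6,fy=6,interpolation=2)
S=np.load('side0.npz')['I'][105:190,155:240];S=cv2.resize(S,None,fx=6,fy=6,interpolation=2)
h=480;cv2.imwrite('pics/z0.png',cv2.convertScaleAbs(np.hstack([A[:h,:400],S[:h,:400]]) if 0 else np.hstack([cv2.resize(A,(400,356)),cv2.resize(S,(356,356))]),alpha=1.3))
E
```

```text
bar ((436.81402587890625, 289.95025634765625), (78.42320251464844, 14.265259742736816), 42.98772048950195) ang deg 42.987724
bar ((611.9116821289062, -9.562763214111328), (44.499839782714844, 15.172687530517578), 82.91714477539062) ang deg 82.91711
wide ((436.1050720214844, 292.7903747558594), 71.97000885009766)
nar ((612.662109375, -8.660473823547363), 52.485416412353516)
tray ((443.85845947265625, -279.0111389160156), (200.47215270996094, 199.44924926757812), 78.45018768310547)
```

View pics/z0.png

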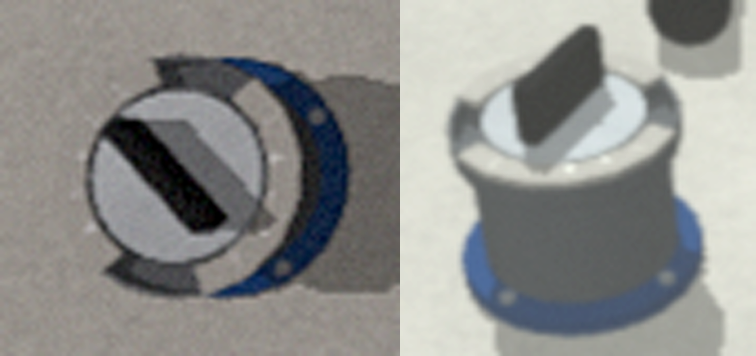

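The bar lies at 43° and its size matches. The grey arcs sit at the image top and bottom, which doesn't fit a 45–70° turn. I'll check lip colour and height by angle.

```bash
python3 - <<'E'
from h import *
C=np.array([.4365,.2915])
for n in('top','side'):
    z=np.load(n+'0.npz');I,D=z['I'],z['D'];P=cloud(n,D)
    K,R,t=cal(n)
    print(n)
    for a in range(-20,340,8):
        row=[]
        for r in(.056,.061,.066):
            X=np.array([C[0]+r*np.cos(np.radians(a)),C[1]+r*np.sin(np.radians(a)),.114]);q=K@(R@X+t);u,v=np.round(q[:2]/q[2]).astype(int)
            row.append(f"{I[v,u].mean():4.0f}/{P[v,u,2]*1000:4.0f}")
        print(a,*row)
def up(I,u,v): return cv2.resize(I[v-35:v+35,u-35:u+35],(400,400),interpolation=cv2.INTER_LANCZOS4)
a=np.load('top0.npz')['I']
o=np.hstack([up(a,143,225),up(a,255,158)]);cv2.imwrite('pics/z1.png',cv2.convertScaleAbs(o,alpha=1.6))
E
```

```text
top
-20   53/  99   56/  96   57/ 110
-12   60/  99   57/  98   46/ 109
-4   50/ 103   61/ 100   39/ 101
4   33/  99   37/ 100   35/ 101
12   93/ 111   62/ 101   47/ 109
20  102/ 114  108/ 109  108/ 112
28  107/ 111  108/ 113  110/ 112
36  109/ 113  113/ 113  120/ 112
44  107/ 112  105/ 111  107/ 112
52  108/ 113  111/ 111  109/ 113
60   99/ 113  109/ 112  112/ 112
68  110/ 114  110/ 113  108/ 115
76  111/ 115  116/ 111  110/ 112
84  111/ 113  107/ 115  109/ 111
92  104/ 111  113/ 116  111/ 109
100  114/ 113  118/ 110  110/ 115
108  106/ 112  108/ 113  108/ 114
116  112/ 114  107/ 108  109/ 111
124  109/ 110  107/ 112  109/ 111
132  111/ 115  101/ 113  108/ 114
140  112/ 117  107/ 113  103/ 115
148   32/ 100   30/  96   28/ 100
156   60/ 100   53/  98   36/ 103
164   53/  99   56/  96   38/ 106
172   62/ 101   57/  97   42/ 111
180   62/  97   59/  98   37/ 102
188   59/  98   56/ 100   51/  98
196  109/ 113  109/ 112  111/ 114
204  110/ 114  107/ 109  107/ 113
212  114/ 114  108/ 113  110/ 115
220  107/ 109  111/ 113  106/ 113
228  111/ 116  108/ 112  106/ 113
236   81/ 111  132/ 11
[... 1240 characters left out ...]
   79/ 101   93/ 111
180  100/ 100   89/  98  103/ 112
188  106/  99  107/ 100  101/ 110
196  155/ 112  148/ 113  146/ 112
204  158/ 113  161/ 111  156/ 113
212  162/ 114  164/ 113  160/ 111
220  157/ 114  160/ 112  161/ 111
228  159/ 110  161/ 113  158/ 113
236  116/ 113  145/ 112  153/ 112
244  116/ 111  142/ 112  154/ 113
252  139/ 112  160/ 112  156/ 111
260  175/ 113  187/ 112  153/ 111
268  155/ 112  159/ 112  156/ 112
276  158/ 112  161/ 112  156/ 112
284  170/ 112  167/ 111  157/ 112
292  155/ 111  157/ 112  160/ 113
300  142/ 109  166/ 112  157/ 112
308  149/ 113  158/ 113  157/ 113
316  150/ 113  159/ 113  159/ 113
324  119/ 106  118/ 100  127/ 100
332   99/  99  102/  99  101/ 100
```

View pics/z1.png

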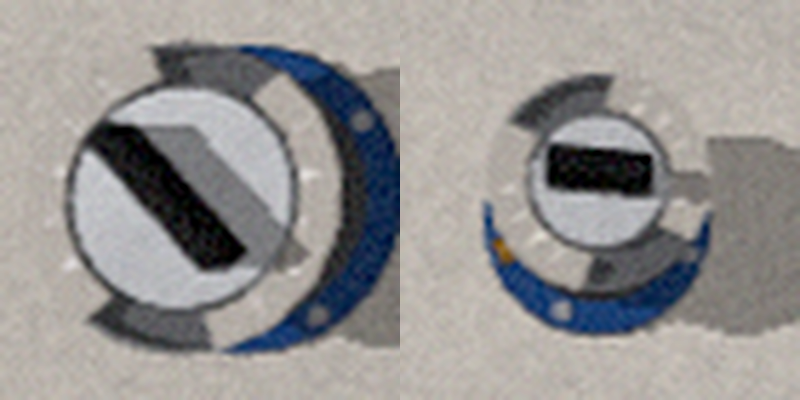

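The gap heights confirm the slots at about −11.5°/168.5°. The bar at 43° is therefore 54° *anticlockwise* of the open position, which disagrees with the text. I'll check the camera handedness against the known TCP position, because the arm isn't where I'd expect it in the picture.

```bash
python3 - <<'E'
from h import *
from scipy.spatial.transform import Rotation as Ro
p=telemetry.get_obs();print(Ro.from_quat(p['ee_rot']).as_matrix().round(3))
for n in('top','side'):
    K,R,t=cal(n);print(n,np.linalg.det(R),R.round(3).tolist())
    for X in([.198,.593,.231],[.198,.593,.35],[0,0,0],[.436,.29,.154],[0,0,.3]):
        c=R@np.array(X)+t;q=K@c;print(X,(q[:2]/q[2]).round(),c[2].round(3))
I=np.load('side0.npz');D=I['D'];P=cloud('side',D)
for u,v in((60,15),(65,35),(55,140),(10,240)):print(u,v,P[v,u].round(3),D[v,u])
E
```

```text
[[ 0.317  0.948 -0.   ]
 [ 0.948 -0.317 -0.001]
 [-0.001  0.    -1.   ]]
top 1.0000000000000002 [[-0.024, -1.0, 0.008], [-0.994, 0.023, -0.109], [0.109, -0.011, -0.994]]
[0.198, 0.593, 0.231] [-18. 337.] 0.76
[0.198, 0.593, 0.35] [-67. 358.] 0.642
[0, 0, 0] [256. 379.] 0.975
[0.436, 0.29, 0.154] [135. 224.] 0.866
[0, 0, 0.3] [258. 446.] 0.677
side 0.9999999999999994 [[0.921, -0.389, -0.008], [-0.266, -0.615, -0.743], [0.284, 0.686, -0.67]]
[0.198, 0.593, 0.231] [71. 57.] 1.097
[0.198, 0.593, 0.35] [56. 11.] 1.017
[0, 0, 0] [ 22. 310.] 0.788
[0.436, 0.29, 0.154] [191. 118.] 1.008
[0, 0, 0.3] [-62. 197.] 0.587
60 15 [0.206 0.573 0.346] 1.008437
65 35 [0.204 0.546 0.306] 1.0163866
55 140 [0.086 0.558 0.014] 1.1858834
10 240 [ 0.064 -0.039  0.218] 0.63360745
```

Calibration and handedness check out. I'll move over the lid anyway and feel for the direction with the grip on. First, translate at height.

>>> {"name": "servo_tool", "arguments": {"deltas": [[[-1.9,2.9,0],0,8.5],[[-1.9,2.9,0],0,8.5],[[-1.9,2.9,0],0,8.5],[[-1.9,2.9,0],0,8.5],[[-1.9,2.9,0],0,8.5],[[-1.9,2.9,0],0,8.5],[[-1.9,2.9,0],0,8.5],[[-1.9,2.9,0],0,8.5],[[-1.9,2.9,0],0,8.5],[[-1.9,2.9,0],0,8.5],[[-1.9,2.9,0],0,8.5]]}}

```text
clock: 1.02
position: [0.4361, 0.2852, 0.225]
ee_rot: [0.807, 0.591, -0.005, -0.0]
ft_force: [0.9, 0.4, -0.4]
grip_width: 1.0
```

>>> {"name": "servo_tool", "arguments": {"deltas": [[[0,0,0],0.12,8.5],[[0,0,0],0.12,8.5],[[0,0,0],0.12,8.5],[[0,0,0],0.12,8.5],[[0,0,0],0.12,8.5],[[0,0,0],0.12,8.5],[[0,0,0],0.12,8.5],[[0,0,0],0.12,8.5],[[0,0,0],0.12,8.5],[[0,0,0],0.12,8.5],[[0,0,0],0.12,8.5],[[0,0,0],0.12,8.5]]}}

```text
clock: 2.02
position: [0.4409, 0.2723, 0.2212]
ee_rot: [0.993, -0.117, -0.006, 0.007]
ft_force: [0.8, 0.3, 0.4]
grip_width: 0.997
```

```bash
cat >> h.py <<'E'
from scipy.spatial.transform import Rotation as Ro
def go(x,y,z,yaw=None):
    s=telemetry.get_obs();M=Ro.from_quat(s['ee_rot']).as_matrix();p=s['position']
    w=np.degrees(np.arctan2(M[1,0],M[0,0]))
    print('t',s['clock'],'p',p.round(4),'yaw',w.round(2),'q',s['joint_pos'].round(2),'F',s['ft_force'].round(1),'T',s['torque'].round(2),'g',round(s['grip_width'],3))
    print('tool shift cm',(M.T@(np.array([x,y,z])-p)*100).round(2),'turn', None if yaw is None else np.radians((w-yaw+180)%360-180).round(3), 'tilt',M[2].round(4))
E
python3 -c "
from h import *
go(.4365,.291,.122,-47)"
```

```text
t 2.0167 p [0.4409 0.2723 0.2212] yaw -13.46 q [-0.9   0.11  0.27  1.76 -0.03  1.3  -0.85] F [0.8 0.3 0.4] T [0.02 0.   0.01] g 0.997
tool shift cm [-0.77 -1.87  9.9 ] turn 0.585 tilt [-0.0094  0.0153 -0.9998]
```

>>> {"name": "servo_tool", "arguments": {"deltas": [[[0,0,0],0.12,8.5],[[0,0,0],0.12,8.5],[[0,0,0],0.12,8.5],[[0,0,0],0.12,8.5],[[0,0,0],0.1,8.5],[[0,0,0],0,8.5]]}}

```text
clock: 2.52
position: [0.4397, 0.2715, 0.2192]
ee_rot: [0.912, -0.411, -0.004, 0.01]
ft_force: [-0.6, -0.5, -0.3]
grip_width: 0.996
```

```bash
python3 -c "
from h import *
go(.4365,.291,.122,-47)"
```

```text
t 2.5167 p [0.4397 0.2715 0.2192] yaw -48.48 q [-0.93  0.11  0.31  1.76 -0.03  1.3  -1.46] F [-0.6 -0.5 -0.3] T [0.01 0.02 0.02] g 0.996
tool shift cm [-1.68 -1.27  9.69] turn -0.026 tilt [ 0.001   0.0222 -0.9998]
```

>>> {"name": "servo_tool", "arguments": {"deltas": [[[-0.8,-0.6,0],-0.013,8.5],[[-0.8,-0.6,0],-0.013,8.5],[[0,0,1.5],0,8.5],[[0,0,1.5],0,8.5],[[0,0,1.5],0,8.5],[[0,0,0],0,8.5]]}}

```text
clock: 3.02
position: [0.436, 0.2972, 0.1723]
ee_rot: [0.922, -0.386, -0.005, 0.009]
ft_force: [0.8, -0.2, -0.4]
grip_width: 0.995
```

```bash
python3 -c "
from h import *
go(.4365,.291,.122,-47)
I,D=eyes.camera('top');J,_=eyes.camera('side')
f=lambda I,u,v:cv2.resize(I[v-45:v+45,u-45:u+45],(390,390),interpolation=2)
cv2.imwrite('pics/a1.png',cv2.convertScaleAbs(np.hstack([f(I,140,225),f(J,200,130)]),alpha=1.4))"
```

```text
t 3.0167 p [0.436  0.2972 0.1723] yaw -45.43 q [-0.94  0.17  0.28  1.79 -0.05  1.2  -1.43] F [ 0.8 -0.2 -0.4] T [-0.02 -0.    0.02] g 0.995
tool shift cm [0.48 0.29 5.04] turn 0.027 tilt [-0.0013  0.0206 -0.9998]
```

View pics/a1.png

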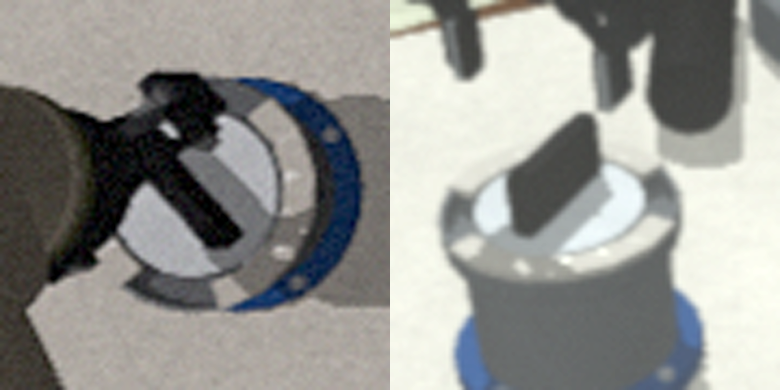

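The top crop shows the open jaws straddling the bar (bar runs (145,130)–(235,240)). The side crop has finger tips at (460,60) and (610,90), above the bar. Descending with a small correction.

>>> {"name": "servo_tool", "arguments": {"deltas": [[[0.45,0.3,0],0.027,8.5],[[0,0,0],0,8.5],[[0,0,1],0,8.5],[[0,0,1],0,8.5],[[0,0,1],0,8.5],[[0,0,0.5],0,8.5],[[0,0,0],0,8.5]]}}

```text
clock: 3.7
position: [0.4392, 0.2929, 0.14]
ee_rot: [0.917, -0.399, -0.003, 0.005]
ft_force: [-0.5, 0.4, 0.5]
grip_width: 0.995
```

```bash
python3 -c "
from h import *
go(.4365,.291,.122,-47)"
```

```text
t 3.7 p [0.4392 0.2929 0.14  ] yaw -47.05 q [-0.93  0.2   0.29  1.84 -0.06  1.13 -1.44] F [-0.5  0.4  0.5] T [ 0.04 -0.07 -0.01] g 0.995
tool shift cm [-0.04  0.31  1.8 ] turn -0.001 tilt [-7.000e-04  1.230e-02 -9.999e-01]
```

>>> {"name": "servo_tool", "arguments": {"deltas": [[[0,0.3,0.8],0,8.5],[[0,0,0.8],0,8.5],[[0,0,0],0,8.5],[[0,0,0],0,1],[[0,0,0],0,1],[[0,0,0],0,1],[[0,0,0],0,1],[[0,0,0],0,1],[[0,0,0],0,1],[[0,0,0],0,1],[[0,0,0],0,1]], "force": 40}}

```text
clock: 4.62
position: [0.4365, 0.2908, 0.1224]
ee_rot: [0.917, -0.399, -0.003, 0.005]
ft_force: [0.5, 0.6, -1.3]
grip_width: 0.158
```

```bash
python3 -c "
from h import *
go(.4365,.291,.122,-47)"
```

```text
t 4.6167 p [0.4365 0.2908 0.1224] yaw -47.02 q [-0.93  0.21  0.29  1.86 -0.07  1.09 -1.44] F [ 0.5  0.6 -1.3] T [ 0.02 -0.12 -0.01] g 0.158
tool shift cm [-0.01 -0.01  0.04] turn -0.0 tilt [-9.000e-04  1.220e-02 -9.999e-01]
```

The bar is gripped at about 13.5 mm. Now a gentle anticlockwise test (negative about tool z), watching the moment.

>>> {"name": "servo_tool", "arguments": {"deltas": [[[0,0,0],-0.04,1],[[0,0,0],-0.04,1],[[0,0,0],-0.04,1],[[0,0,0],-0.04,1]]}}

```text
clock: 4.95
position: [0.4369, 0.2898, 0.1225]
ee_rot: [0.947, -0.322, -0.003, 0.006]
ft_force: [-0.1, -2.0, -0.5]
grip_width: 0.157
```

```bash
python3 -c "
from h import *
go(.4365,.291,.122,-47)"
```

```text
t 4.95 p [0.4369 0.2898 0.1225] yaw -37.63 q [-0.91  0.21  0.27  1.86 -0.06  1.09 -1.28] F [-0.1 -2.  -0.5] T [-0.31 -0.16 -0.1 ] g 0.157
tool shift cm [-0.11 -0.08  0.05] turn 0.164 tilt [-0.0018  0.0129 -0.9999]
```

It turns freely anticlockwise with only 0.1 N m. Continuing, keeping centred and watching for resistance.

>>> {"name": "servo_tool", "arguments": {"deltas": [[[-0.1,-0.05,0],-0.07,1],[[0,0,0],-0.07,1],[[0,0,0],-0.07,1],[[0,0,0],-0.07,1],[[0,0,0],-0.07,1],[[0,0,0],-0.07,1],[[0,0,0],-0.07,1],[[0,0,0],0,1]]}}

```text
clock: 5.62
position: [0.4368, 0.2881, 0.1228]
ee_rot: [0.997, -0.072, -0.005, 0.006]
ft_force: [0.5, 1.2, -2.2]
grip_width: 0.153
```

```bash
python3 -c "
from h import *
go(.4365,.291,.122,78.5)"
```

```text
t 5.6167 p [0.4368 0.2881 0.1228] yaw -8.29 q [-0.86  0.21  0.22  1.86 -0.05  1.09 -0.78] F [ 0.5  1.2 -2.2] T [ 0.32 -0.15  0.07] g 0.153
tool shift cm [-0.07 -0.28  0.08] turn -1.515 tilt [-0.0084  0.0132 -0.9999]
```

>>> {"name": "servo_tool", "arguments": {"deltas": [[[-0.05,-0.15,0],-0.07,1],[[0,-0.1,0],-0.07,1],[[0,0,0],-0.07,1],[[0,0,0],-0.07,1],[[0,0,0],-0.07,1],[[0,0,0],-0.07,1],[[0,0,0],-0.07,1],[[0,0,0],0,1]]}}

```text
clock: 6.28
position: [0.4377, 0.2883, 0.1231]
ee_rot: [0.985, 0.172, -0.006, 0.006]
ft_force: [0.4, 1.5, -1.5]
grip_width: 0.16
```

```bash
python3 -c "
from h import *
go(.4365,.291,.122,78.5)
I,D=eyes.camera('top');J,_=eyes.camera('side')
f=lambda I,u,v:cv2.resize(I[v-45:v+45,u-45:u+45],(390,390),interpolation=2)
cv2.imwrite('pics/a2.png',cv2.convertScaleAbs(np.hstack([f(I,140,225),f(J,200,130)]),alpha=1.4))"
```

```text
t 6.2833 p [0.4377 0.2883 0.1231] yaw 19.75 q [-0.82  0.21  0.16  1.85 -0.03  1.1  -0.3 ] F [ 0.4  1.5 -1.5] T [ 0.35 -0.01  0.06] g 0.16
tool shift cm [-0.02 -0.3   0.1 ] turn -1.025 tilt [-0.0139  0.0103 -0.9999]
```

View pics/a2.png

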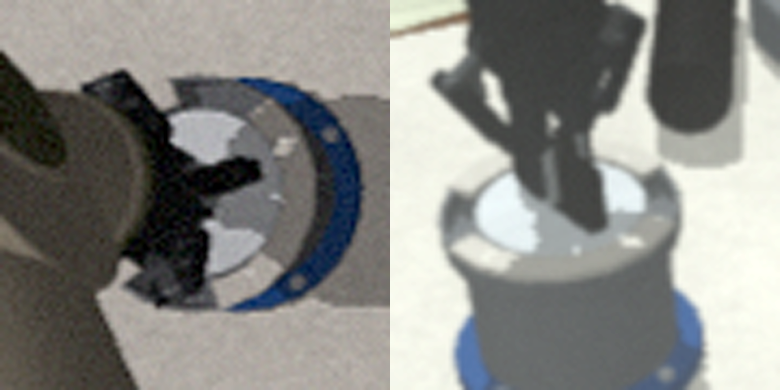

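The bar turns with the gripper: it now points left–right in the top crop, with its visible end at (255,165). The slots are still at the top and bottom (200,95)/(175,290), so I'll continue.

>>> {"name": "servo_tool", "arguments": {"deltas": [[[0,-0.15,0],-0.07,1],[[0,-0.1,0],-0.07,1],[[0,0,0],-0.07,1],[[0,0,0],-0.07,1],[[0,0,0],-0.07,1],[[0,0,0],-0.07,1],[[0,0,0],-0.07,1],[[0,0,0],0,1]]}}

```text
clock: 7.05
position: [0.4385, 0.2888, 0.1232]
ee_rot: [0.917, 0.399, -0.007, 0.006]
ft_force: [-0.8, 1.0, -0.8]
grip_width: 0.156
```

```bash
python3 -c "
from h import *
go(.4365,.291,.122,78.5)"
```

```text
t 7.05 p [0.4385 0.2888 0.1232] yaw 47.01 q [-0.78  0.21  0.11  1.85 -0.02  1.1   0.16] F [-0.8  1.  -0.8] T [0.38 0.16 0.08] g 0.156
tool shift cm [ 0.02 -0.3   0.12] turn -0.55 tilt [-0.017   0.0057 -0.9998]
```

>>> {"name": "servo_tool", "arguments": {"deltas": [[[0,-0.15,0],-0.08,1],[[0,-0.1,0],-0.08,1],[[0,0,0],-0.08,1],[[0,0,0],-0.08,1],[[0,0,0],-0.08,1],[[0,0,0],-0.08,1],[[0,0,0],-0.06,1],[[0,0,0],0,1],[[0,0,0],0,1]]}}

```text
clock: 7.8
position: [0.4383, 0.2899, 0.1234]
ee_rot: [0.784, 0.62, -0.007, 0.005]
ft_force: [-1.0, 0.6, -0.2]
grip_width: 0.158
```

```bash
python3 -c "
from h import *
go(.4365,.291,.122,78.5)
I,D=eyes.camera('top');J,_=eyes.camera('side')
f=lambda I,u,v:cv2.resize(I[v-45:v+45,u-45:u+45],(390,390),interpolation=2)
cv2.imwrite('pics/a3.png',cv2.convertScaleAbs(np.hstack([f(I,140,225),f(J,200,130)]),alpha=1.4))"
```

```text
t 7.8 p [0.4383 0.2899 0.1234] yaw 76.69 q [-0.73  0.21  0.06  1.85 -0.    1.09  0.67] F [-1.   0.6 -0.2] T [0.32 0.18 0.06] g 0.158
tool shift cm [ 0.07 -0.21  0.14] turn -0.032 tilt [-1.700e-02 -7.000e-04 -9.999e-01]
```

View pics/a3.png

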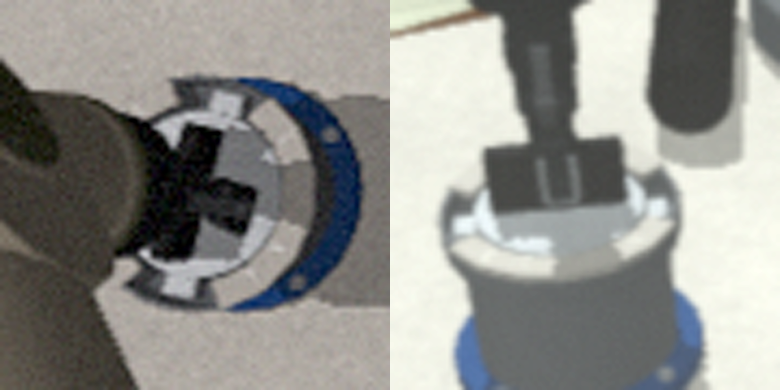

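The lugs show clearly in both slots, at (228,100)/(183,285) in the top crop. Lifting.

>>> {"name": "servo_tool", "arguments": {"deltas": [[[0,0,0],0,1],[[0,0,0],0,1],[[0,0,-0.8],0,1],[[0,0,-0.8],0,1],[[0,0,-1],0,1],[[0,0,-1.5],0,1],[[0,0,-1.5],0,1],[[0,0,-1.5],0,1],[[0,0,-1.5],0,1],[[0,0,0],0,1]], "force": 70}}

```text
clock: 8.73
position: [0.4383, 0.2888, 0.2167]
ee_rot: [0.787, 0.617, -0.009, 0.006]
ft_force: [0.1, 0.2, -2.0]
grip_width: 0.151
```

```bash
python3 -c "
from h import *
go(.444,-.279,.22,76.7)
I,D=eyes.camera('side');cv2.imwrite('pics/a4.png',I)"
```

```text
t 8.7333 p [0.4383 0.2888 0.2167] yaw 76.18 q [-0.74  0.13  0.06  1.74  0.    1.29  0.66] F [ 0.1  0.2 -2. ] T [ 0.1  -0.09 -0.04] g 0.151
tool shift cm [-55.    14.12   0.82] turn -0.009 tilt [-0.0213 -0.0012 -0.9998]
```

View pics/a4.png

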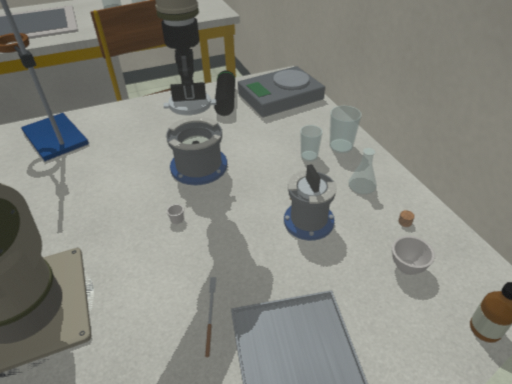

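The lid hangs level at (190,100), clear of the open housing. Carrying it straight along −y to the tray; this clears the narrow housing.

>>> {"name": "servo_tool", "arguments": {"deltas": [[[-1,0.25,-0.1],0,1],[[-2,0.5,-0.1],0,1],[[-2.9,0.75,0],0,1],[[-2.9,0.75,0],0,1],[[-2.9,0.75,0],0,1],[[-2.9,0.75,0],0,1],[[-2.9,0.75,0],0,1],[[-2.9,0.75,0],0,1],[[-2.9,0.75,0],0,1],[[-2.9,0.75,0],0,1],[[-2,0.5,0],0,1],[[-1,0.25,0],0,1]]}}

```text
clock: 9.78
position: [0.4309, -0.0347, 0.2136]
ee_rot: [0.787, 0.617, -0.018, 0.003]
ft_force: [0.4, -0.4, -2.8]
grip_width: 0.151
```

```bash
python3 -c "
from h import *
go(.444,-.279,.22)"
```

```text
t 9.7833 p [ 0.4309 -0.0347  0.2136] yaw 76.19 q [-0.42 -0.09  0.36  1.96  0.06  1.29  1.25] F [ 0.4 -0.4 -2.8] T [ 0.04 -0.05  0.01] g 0.151
tool shift cm [-2.342e+01  7.100e+00 -2.000e-02] turn None tilt [-0.0318 -0.0174 -0.9993]
```

>>> {"name": "servo_tool", "arguments": {"deltas": [[[-1,0.3,0],0,1],[[-2,0.6,0],0,1],[[-2.7,0.8,0],0,1],[[-2.7,0.8,0],0,1],[[-2.7,0.8,0],0,1],[[-2.7,0.8,0],0,1],[[-2.7,0.8,0],0,1],[[-2.7,0.8,0],0,1],[[-2,0.6,0],0,1],[[-1,0.3,0],0,1],[[0,0,0],0,1]]}}

```text
clock: 10.7
position: [0.4248, -0.2865, 0.2097]
ee_rot: [0.79, 0.612, -0.024, -0.003]
ft_force: [-0.1, 0.6, -3.2]
grip_width: 0.154
```

```bash
python3 -c "
from h import *
go(.444,-.279,.05)"
```

```text
t 10.7 p [ 0.4248 -0.2865  0.2097] yaw 75.54 q [-0.14  0.12  0.67  1.8  -0.03  1.28  1.86] F [-0.1  0.6 -3.2] T [-0.02 -0.07  0.01] g 0.154
tool shift cm [ 1.74  2.21 15.85] turn None tilt [-0.0333 -0.0341 -0.9989]
```

>>> {"name": "servo_tool", "arguments": {"deltas": [[[0.8,1.0,1],0,1],[[0.8,1.0,1.5],0,1],[[0,0,2.2],0,1],[[0,0,2.2],0,1],[[0,0,2.2],0,1],[[0,0,2.2],0,1],[[0,0,1.5],0,1],[[0,0,0.8],0,1],[[0,0,0],0,1]]}}

```text
clock: 11.45
position: [0.4349, -0.2742, 0.0622]
ee_rot: [0.791, 0.611, -0.025, -0.009]
ft_force: [-0.4, -0.2, -2.8]
grip_width: 0.153
```

```bash
python3 -c "
from h import *
go(.444,-.279,.03)
I,D=eyes.camera('side');cv2.imwrite('pics/a5.png',cv2.resize(I[250:384,200:400],(800,536)))"
```

```text
t 11.45 p [ 0.4349 -0.2742  0.0622] yaw 75.37 q [-0.1   0.32  0.63  1.94 -0.18  0.98  1.93] F [-0.4 -0.2 -2.8] T [ 0.11 -0.03  0.04] g 0.153
tool shift cm [-0.14  1.14  3.18] turn None tilt [-0.0283 -0.0435 -0.9987]
```

View pics/a5.png

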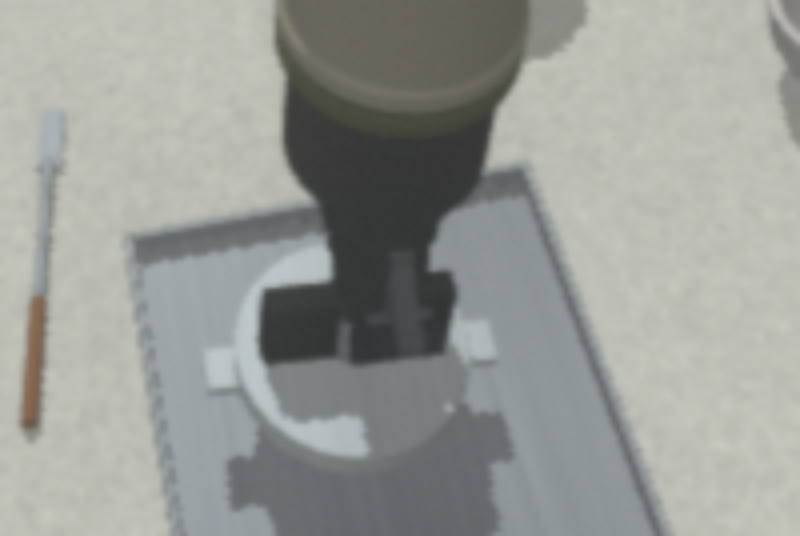

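The lid is over the middle of the tray, within the walls. Lowering gently.

>>> {"name": "servo_tool", "arguments": {"deltas": [[[0,0.8,0.8],0,1],[[0,0,0.8],0,1],[[0,0,0.7],0,1],[[0,0,0.4],0,1],[[0,0,0.1],0,1],[[0,0,0],0,1]]}}

```text
clock: 12.0
position: [0.4431, -0.277, 0.0368]
ee_rot: [0.791, 0.611, -0.023, -0.007]
ft_force: [-0.2, 0.5, -3.3]
grip_width: 0.155
```

```bash
python3 -c "
from h import *
go(.444,-.279,.0274)"
```

```text
t 12.0 p [ 0.4431 -0.277   0.0368] yaw 75.38 q [-0.07  0.38  0.61  1.93 -0.22  0.93  1.96] F [-0.2  0.5 -3.3] T [ 0.01 -0.07  0.01] g 0.155
tool shift cm [-0.15  0.17  0.94] turn None tilt [-0.0276 -0.0382 -0.9989]
```

>>> {"name": "servo_tool", "arguments": {"deltas": [[[0,0,0.3],0,1],[[0,0,0.25],0,1],[[0,0,0.15],0,1],[[0,0,0],0,1]]}}

```text
clock: 12.33
position: [0.4431, -0.2773, 0.0301]
ee_rot: [0.791, 0.611, -0.022, -0.006]
ft_force: [-0.1, -0.4, -3.2]
grip_width: 0.155
```

```bash
python3 -c "
from h import *
go(.444,-.279,.0274)"
```

```text
t 12.3333 p [ 0.4431 -0.2773  0.0301] yaw 75.36 q [-0.07  0.39  0.61  1.94 -0.23  0.92  1.96] F [-0.1 -0.4 -3.2] T [ 0.06 -0.1  -0.03] g 0.155
tool shift cm [-0.13  0.14  0.27] turn None tilt [-0.0275 -0.0367 -0.999 ]
```

>>> {"name": "servo_tool", "arguments": {"deltas": [[[0,0,0.15],0,1],[[0,0,0.15],0,1],[[0,0,0],0,1]]}}

```text
clock: 12.58
position: [0.4429, -0.2779, 0.029]
ee_rot: [0.792, 0.611, -0.022, -0.006]
ft_force: [-0.0, 1.4, -2.2]
grip_width: 0.151
```

```bash
python3 -c "
from h import *
go(.444,-.279,.0274)"
```

```text
t 12.5833 p [ 0.4429 -0.2779  0.029 ] yaw 75.3 q [-0.06  0.39  0.61  1.94 -0.23  0.92  1.97] F [-0.   1.4 -2.2] T [ 0.37 -0.29  0.06] g 0.151
tool shift cm [-0.08  0.14  0.16] turn None tilt [-0.0262 -0.0365 -0.999 ]
```

First contact: a moment appears and the weight is unloading. One small press, then release slowly.

>>> {"name": "servo_tool", "arguments": {"deltas": [[[0,0,0.15],0,1],[[0,0,0.1],0,1],[[0,0,0],0,1.8],[[0,0,0],0,2.4],[[0,0,0],0,3.5],[[0,0,0],0,5],[[0,0,0],0,5],[[0,0,0],0,5],[[0,0,0],0,5]], "force": 20}}

```text
clock: 13.33
position: [0.4442, -0.2789, 0.0294]
ee_rot: [0.792, 0.61, -0.02, -0.005]
ft_force: [-0.3, 0.3, 0.0]
grip_width: 0.587
```

```bash
python3 -c "
from h import *
go(.444,-.279,.15)"
```

```text
t 13.3333 p [ 0.4442 -0.2789  0.0294] yaw 75.27 q [-0.06  0.39  0.6   1.94 -0.23  0.92  1.97] F [-0.3  0.3  0. ] T [ 0.06 -0.04  0.01] g 0.587
tool shift cm [ -0.32  -0.42 -12.05] turn None tilt [-0.0253 -0.033  -0.9991]
```

Released with zero force on the tool. Retreating straight up and then back clear for a last look.

>>> {"name": "servo_tool", "arguments": {"deltas": [[[0,0,-1],0,5],[[0,0,-1.5],0,5],[[0,0,-2.5],0,5],[[0,0,-3],0,5],[[0,0,-3],0,5],[[0,0,-3],0,5],[[3,0,-1],0,5],[[3,0,0],0,5],[[3,0,0],0,5],[[3,0,0],0,5],[[3,0,0],0,5],[[0,0,0],0,5]]}}

```text
clock: 14.33
position: [0.4887, -0.1294, 0.1912]
ee_rot: [0.795, 0.606, -0.019, -0.003]
ft_force: [0.3, 0.3, -0.3]
grip_width: 0.584
```

```bash
python3 - <<'E'
from h import *
go(.444,-.279,.15)
I,D=eyes.camera('top');J,E=eyes.camera('side')
cv2.imwrite('pics/end.png',np.hstack([cv2.resize(I[140:270,220:400],(450,325)),cv2.resize(J[150:384,180:400],(306,325))]))
P=cloud('top',D);g=I.max(2)
for nm,(u0,u1,v0,v1),lo,hi,h in(('wide bar',(305,395,172,262),.045,.07,.058),('nar bar',(230,285,130,190),.142,.17,.154)):
    m=np.zeros_like(g);m[v0:v1,u0:u1]=((g<45)&(P[...,2]>lo)&(P[...,2]<hi))[v0:v1,u0:u1]*255
    c=max(cv2.findContours(m,0,1)[0],key=cv2.contourArea);w=plane('top',c[:,0],h)[:,:2]*1000
    print(nm,cv2.minAreaRect(w.astype(np.float32)))
m=(P[...,2]>.012)&(P[...,2]<.026)&(np.hypot(P[...,0]-.444,P[...,1]+.279)<.047)
q=P[m];s=np.linalg.lstsq(np.c_[q[:,:2],np.ones(len(q))],q[:,2],rcond=None)[0];print('disc top z',np.median(q[:,2]),'slope',s[:2],len(q))
E
```

```text
t 14.3333 p [ 0.4887 -0.1294  0.1912] yaw 74.63 q [-0.36  0.12  0.55  1.83 -0.04  1.24  1.51] F [ 0.3  0.3 -0.3] T [ 0.02 -0.07  0.  ] g 0.584
tool shift cm [-15.49  -0.22   4.53] turn None tilt [-0.0257 -0.0281 -0.9993]Traceback (most recent call last):
  File "<stdin>", line 8, in <module>
ValueError: max() iterable argument is empty
```

View pics/end.png

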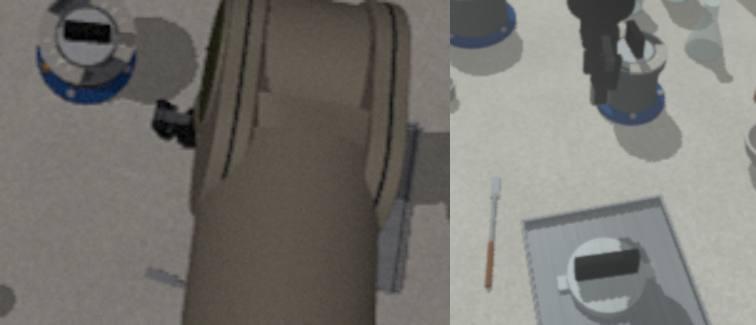

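The arm hides the tray from the top camera. In the side crop the lid lies in the tray at (607,275), bar up, and the narrow lid looks untouched. I'll check the numbers from the side depth.

```bash
python3 - <<'E'
from h import *
J,E=eyes.camera('side');P=cloud('side',E);g=J.max(2)
m=(P[...,2]>.012)&(P[...,2]<.026)&(np.hypot(P[...,0]-.444,P[...,1]+.279)<.047)&(g>90)
q=P[m];s=np.linalg.lstsq(np.c_[q[:,:2],np.ones(len(q))],q[:,2],rcond=None)[0];print('disc top z',np.median(q[:,2]),'slope',s[:2],len(q))
b=(g<60)&(P[...,2]>.025)&(P[...,2]<.07)&(np.hypot(P[...,0]-.444,P[...,1]+.279)<.08)
print('bar xy',np.median(P[b],0),P[b][:,2].max())
I,D=eyes.camera('top');T=cloud('top',D);k=I.max(2)
m=np.zeros_like(k);m[130:190,230:285]=((k<45)&(T[...,2]>.142)&(T[...,2]<.17))[130:190,230:285]*255
c=max(cv2.findContours(m,0,1)[0],key=cv2.contourArea);print('narrow',cv2.minAreaRect((plane('top',c[:,0],.154)[:,:2]*1000).astype(np.float32)))
E
```

```text
disc top z 0.017162614785889187 slope [0.00155636 0.00080238] 1396
bar xy [ 0.4429019  -0.28392787  0.0473486 ] 0.05964023660277693
narrow ((611.497802734375, -9.770088195800781), (44.48584747314453, 15.42846965789795), 82.91437530517578)
```

The disc top is at 17 mm (18 expected), it is flat, centred within 5 mm, and the narrow lid hasn't moved. Handing in.

```bash
python3 -c "
from h import *
print(order.hand_in())"
```

```text
the job is handed in; nothing more can be done
None
```

The wide housing is open and its lid lies flat in the steel tray, bar up. I handed the job in at about 14.5 s; the hand-in reports no verdict.

I gripped the bar, turned the lid anticlockwise until both lugs showed in the slots, and lifted it free. I then carried it to the tray, lowered it until it touched, and let go.

**Last checks:**
- **Lid in tray:** the disc top measured 17 mm high, against 18 mm expected. Its slope was under 0.1°, and its centre is about 5 mm from the tray's centre.
- **Narrow lid:** its bar measured within 0.5 mm of the start, at the same angle.
- **Robot:** the arm is clear and the force on the tool is about zero.

**Disagreements with the task text:**
- **Turn needed:** the text says the lid starts 45–70° clockwise of open. I measured the bar about 54° anticlockwise of the slots, so it took about 124° of anticlockwise turn to reach them. It turned freely all the way.
- **Final view:** the arm hid the tray from the top camera at the end, so the lid check is from the side camera only.

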